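Mount the mask template on the tilted tracing stand

TASK

Take the plywood mask template, the one with two eye openings, out of the upright rack and stand it in the narrow groove of the tilted tracing stand, leaning flat against its board and clear of the metal keeper at the end. Then slide it gently along the groove, in under the keeper and past its sprung roller, until its edge is fully home against the end stop, and let go. Leave the other two templates in their slots, and do not knock the glue jar or the roll of tape.

Things in the scene. Friction and masses are not known exactly. Their poses are not given: they have to be found in the camera images.
- mask_template: The template to mount: plywood panel 10 mm thick (x), 150 wide (y), 140 tall (z), 0.13 to 0.24 kg; the top 30 mm is only 100 wide. Two eye openings 34 x 20 mm, centred 35 mm either side of the middle, 80 mm up. Alike from both faces. Origin: middle of its lower edge (mid-width, mid-thickness), z up. It stands upright in one of the rack's three slots, which one varies.
- snout_template: Another plywood template, to be left in the rack: 10 mm thick (x), 130 mm wide (y), 115 mm tall (z), with a single 40 x 30 mm opening in the middle. Origin at the middle of its lower edge.
- plain_template: Another plywood template, to be left in the rack: 10 mm thick (x), 100 mm wide (y), 130 mm tall (z), no opening. Origin at the middle of its lower edge.
- rack: Dark wooden rack fixed to the table, 220 mm (its x) by 130 mm (its y), 37 mm high. Three slots run along its y at x = -80, 0 and +80 mm, each 13.5 mm wide, 25 mm deep, floor 12 mm above the table; the panels stand upright in them. Origin at the centre of its underside.
- rest: Sloped part of the pine tracing stand with its white board (fixed; place and yaw vary), front facing away from the robot. Origin: foot of the board's front face on the groove floor, mid-length, 62 mm above the table. x: out of the board's face; y: along the groove to the end stop; z: up the face, leaning 20 deg from vertical back towards the robot. Board: x -8 to 0, y -120 to 120, top at z = 80 mm.
- stand: Base of the tracing stand, under the rest: wooden foot 150 x 250 mm, 12 mm thick, with two short legs and two thin struts behind the board, all lower than the board's top. Origin at the centre of its underside; x and y axes level, yaw as the rest. The groove of the rest is 13.5 mm wide (rest x 0 to 13.5 mm) between the board and a front lip 12 mm high and 6 mm thick.
- stop_face (a point): On the face of the metal end stop at the groove's +y end (rest x = 5, y = 115, z = 0 mm); the stop reaches up to rest z = 80 mm. A metal keeper strap covers the groove's front from rest y = 88 to 115 mm, up to rest z = 50 mm, its back 13.5 mm off the board: the panel's end slides in behind it. Axes as the rest.
- roller_axis (a point): Centre of the keeper's upright rubber roller, radius 9 mm, 24 mm tall, above the strap (rest x = 17, y = 99, z = 64 mm). At rest it leaves 8 mm to the board; it yields up to 6 mm outwards on a spring, 4.5 N plus 0.9 N per mm. 8 to 20 N along the groove pushes the panel's edge past it (more if pushed high), then it slides on to the stop.
- home (a point): Where the mask template's origin is when fully home: rest x = 5, y = 40, z = 0 mm, the template's axes along those of the rest or turned half round about z. While its origin is at rest y below 17 mm the template is still clear of the roller. Axes as the rest.
- glue_jar: Closed jar, radius 32 mm, 90 mm tall, standing on the table between rack and stand, farther out. Origin at the centre of its underside.
- tape_roll: Roll of tape lying flat on the table between rack and stand, nearer the robot: outer radius 45 mm, 25 mm high. Origin at the centre of its underside.
Not all that is in view belongs to the job. What is shaped like the mask_template but pink or turquoise is not meant.

How it is judged:
On the way:
1. the mask template stands in the groove of the rest, leaning against the board, still clear of the keeper's roller (x of mask_template in the frame of rest between 0.002 and 0.0095 m and y of mask_template in the frame of rest between -0.075 and 0.0175 m and z of mask_template in the frame of rest between -0.004 and 0.004 m and angle between the x axis of mask_template and the x axis of rest, either way round below 0.1 rad and angle between the y axis of mask_template and the y axis of rest, either way round below 0.06 rad), for 0.2 s.
At the end, for the whole second after the job is handed in: The mask template rests on the groove floor (within 3 mm), flat against the board (origin 2 to 8 mm off it, within 0.05 rad), its edge within 2 mm of the end stop, at rest and released (x of mask_template in the frame of rest between 0.002 and 0.008 m and y of mask_template in the frame of rest between 0.038 and 0.0425 m and z of mask_template in the frame of rest between -0.003 and 0.003 m and angle between the x axis of mask_template and the x axis of rest, either way round below 0.05 rad and angle between the y axis of mask_template and the y axis of rest, either way round below 0.04 rad and linear speed of mask_template below 0.01 m/s and contact force between mask_template and the fingers below 0.1 N); the robot touches nothing.
It fails at once if the mask template is rammed against the stand with over 80 N (contact force between mask_template and rest above 80 N).
It fails at once if the other templates, the glue jar or the tape roll are moved by more than 25 mm (distance of any of snout_template, plain_template, glue_jar, tape_roll from where it was at the start of the episode above 0.025 m).
It fails at once if the other templates or the glue jar tip over (angle between any of snout_template, plain_template, glue_jar's own z axis and vertical above 0.35 rad).
It also fails if it takes over 48 s, if anything falls off the work surface, if the arm or the gripper's body presses on something with over 40 N, if the wrist force passes 120 N, or if a joint passes its speed limit or range.

ROBOT

A 6-joint arm with a two-finger parallel gripper is mounted at the origin on the work surface. World frame = base frame: x ahead of the robot, y to its left, z up, the work surface at z = 0. Lengths are in m, angles in rad, forces in N, time in s.
With the tool pointing down it reaches from about 0.35 to 0.975 m from the base axis. Payload 4.9 kg.
Tool frame: the origin (TCP) lies between the finger pads; the fingertips stand 14 mm ahead of it and the grasp point (between the pads) lies 5 mm behind it (manip.tcp_to_tips is the distance from the TCP to the fingertips, in m); z points along the fingers, y is the line along which they close (so a half turn about z gives the same grasp; the last joint's range is limited). The gripper opens to 85 mm and grips with 20 to 120 N. Pads are 22 mm wide; open, the fingers measure 114 mm over their backs; the gripper's body (76 mm by 85 mm) begins 54 mm behind the grasp point. The pads swing forward as they close: fully open they stand 13 mm farther back than shut.
Start: joints at [1.226, 0.053, 1.613, -0, 1.476, -0.119], TCP at [0.14, 0.609, 0.245] pointing down, gripper open.
Joint ranges: [-3.01, 3.01], [-1.01, 2.22], [0.06, 2.58], [-1.02, 4.17], [0.09, 2.62], [-3.14, 3.14]. Speed limits (rad/s): [2.57, 2.57, 3.14, 3.14, 3.14, 3.14].

INTERFACE

Orientations are given as a unit quaternion [w, x, y, z].
In Python, from plant import manip gives the robot as it stands.
- The arm moves only by the tool servo_tool, never from a script. Its argument "moves" is a list that holds one entry, the list of rows, each a list of 7 numbers: the shift along the tool's x, y, z in mm, then the turn, a rotation vector about the tool's x, y, z in degrees, then the finger opening in mm, from 0 to 85.4. In form: [[[x, y, z, ax, ay, az, fingers], ...]]. A call has 1 to 12 rows; each row shifts and turns the commanded pose from where the row before left it, along the tool's axes as they then stand; what a row does not reach is not made up. A row lasts 1/8 s, in which the tool goes at most 62.5 mm and 10.7 degrees, less where a joint would pass 70% of its speed; a pose out of reach is approached as far as the arm can. A call with a gripper value outside its range is refused whole. The fingers move at their own pace and stop on an object; the grip force is fixed at half the most. Time passes only in rows, so rows that do not move let the fingers close. It gives the time, the measured TCP pose, the force, the opening and the grip force at its end, in the units of the state.
- manip.state(): the state, without advancing time (a new reading comes with each control period).
- manip.grab_frame(name): name is "scene" or "top"; returns a dict with "image" (420x560x3 uint8, blue, green, red), "mtx" (3x3 intrinsics, pixels), "eye" and "rotation" of the camera in the world. Camera axes: x right, y down, z forward; pixel columns grow to the right and rows downward; lengths in m; the calibration is good to about 2 mm. A picture is of the moment at which its call begins. There is no depth.
- manip.job_done(): hands the job in; it is judged then, once.
The state is a dict: "time": time; "joint_pos": joint angles; "joint_vel": joint speeds; "joint_efforts": joint torques, N m; "tool_pos": TCP position; "tool_rot": TCP orientation; "contact_force": force on the tool from outside, world axes, zero at the start; "ft_torque": the same for the moment, N m; "gripper_width": opening from 0.0 (shut) to 1.0 (fully open); "grasp_force": force on a finger pad.
Only numpy, scipy, OpenCV 4.12 (cv2) and the standard library are available. Lean on these libraries where they do the work, as an engineer would, in place of code of your own. Each camera call takes 0.05 s, during which the arm holds its last target. There are 200 camera calls.

## Working session

There is one attempt and no reset: what is moved stays moved. The work goes in short steps, Python scripts to look and compute and a tool call to move; the robot and the scene stay as the last step left them, time stands still between calls to the robot, and variables do not carry over. Pictures are saved under pics/ and viewed, at most 10 in all, crops included, and the job is handed in when it is done.

Besides the shell and the picture viewer there is one more tool, called after "Request:" by a JSON object that holds its "api" and its "payload". servo_tool: Moves the arm, as the interface text tells. Its arguments: {"type":"object","properties":{"moves":{"type":"array"}},"required":["moves"]}

```bash
mkdir -p pics; ls
python3 - <<'E'
from plant import manip
import cv2,numpy as np,pickle
for n in("scene","top"):
    f=manip.grab_frame(n); cv2.imwrite(f"pics/{n}0.png",f["image"]); pickle.dump(f,open(f"{n}0.pkl","wb"))
    print(n,f["mtx"],f["eye"],f["rotation"])
print(manip.state(),manip.tcp_to_tips)
E
```

```text
pics
scene [[400.29809806   0.         282.10641129]
 [  0.         400.29809806 206.96138747]
 [  0.           0.           1.        ]] [ 1.15267264 -0.25898751  0.64102835] [-0.35528778  0.74218319  0.50853862 -0.25362012]
top [[450.50517781   0.         282.04071177]
 [  0.         450.50517781 221.23595827]
 [  0.           0.           1.        ]] [ 0.40224848 -0.00944132  1.25631263] [ 0.02929866 -0.70218587  0.71025028 -0.04026323]
{'time': 0.1, 'joint_pos': array([ 1.22601228e+00,  5.32909046e-02,  1.61419672e+00, -4.49415993e-06,
        1.47600756e+00, -1.18957408e-01]), 'joint_vel': array([ 0.00021285, -0.00050355, -0.00393319,  0.00109241, -0.0010661 ,
        0.00162554]), 'joint_efforts': array([ 5.32454635e-05, -3.94903886e+01, -3.71364176e+01, -1.24622406e-04,
        3.95283263e-03, -5.74138539e-06]), 'tool_pos': array([0.13973046, 0.60860921, 0.24416199]), 'tool_rot': array([-2.16422631e-04,  1.12673277e-01,  9.93631636e-01, -9.26322329e-04]), 'contact_force': array([ 0.3562988 , -0.01215776,  0.26774485]), 'ft_torque': array([0.03653593, 0.02258411, 0.03838263]), 'grasp_force': 0.0, 'gripper_width': 0.9988235445736453} 0.014
```

View pics/scene0.png

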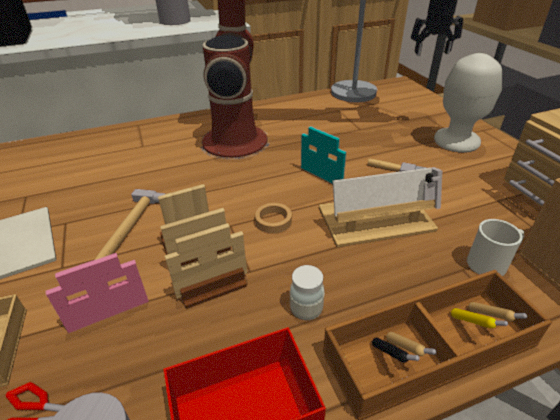

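View pics/top0.png

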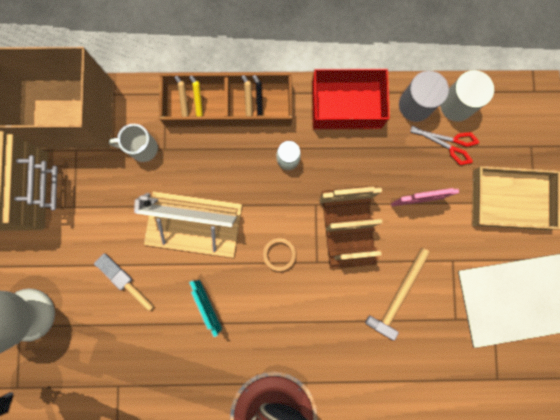

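Candidates for the mask: plywood at scene (205,258), pink (100,292), turquoise (323,155), and the plywood panels behind at (197,230) and (185,205). I expect it is the front plywood one and will check that in a crop. The stand is at scene (385,205) and top (193,225), with the keeper on its left end at top (143,203).

Run:
```python
import cv2
a=cv2.imread("pics/scene0.png"); t=cv2.imread("pics/top0.png")
c1=cv2.resize(a[180:310,140:260],(480,520),interpolation=3)
c2=cv2.resize(t[170:280,300:400],(400,440),interpolation=3)
cv2.imwrite("pics/c1.png",cv2.resize(a[180:310,140:260],None,fx=4.5,fy=4.5,interpolation=3))
import numpy as np
x=cv2.resize(t[175:275,310:400],None,fx=4,fy=4,interpolation=3) #360x400
y=cv2.resize(t[180:270,125:250],None,fx=3.4,fy=3.4,interpolation=3)
H=400;o=np.zeros((H,790,3),np.uint8);o[:400,:360]=x;o[:y.shape[0],362:362+y.shape[1]]=y[:, :428]
cv2.imwrite("pics/c2.png",o)
```

```text
(no output)
```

View pics/c1.png

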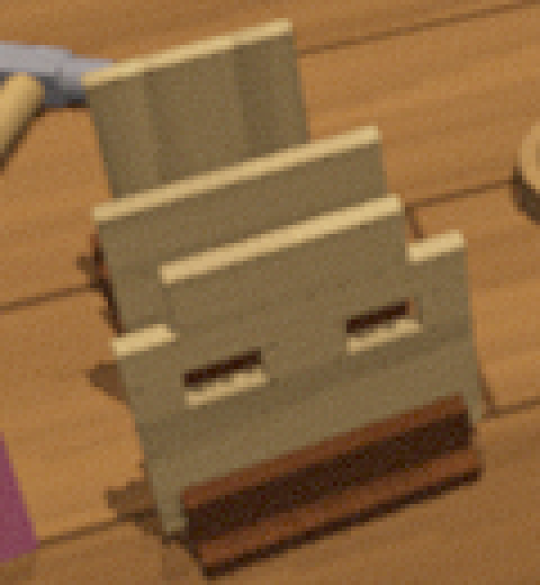

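View pics/c2.png

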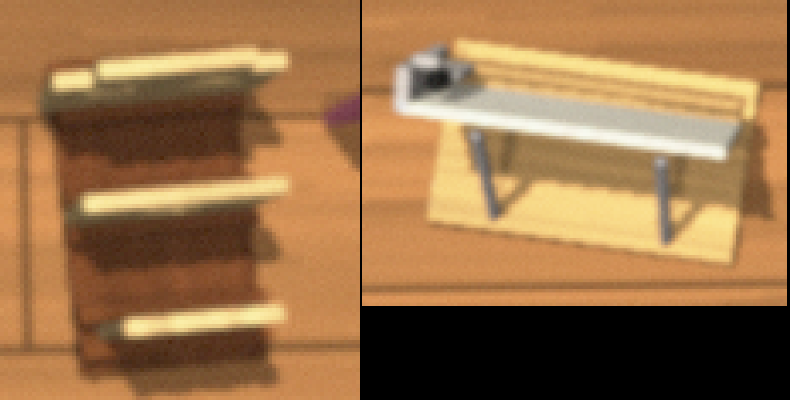

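Run:
```python
import cv2
a=cv2.imread("pics/scene0.png")
cv2.imwrite("pics/c3.png",cv2.resize(a[160:250,312:452],None,fx=5.5,fy=5.5,interpolation=3))
```

```text
(no output)
```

View pics/c3.png

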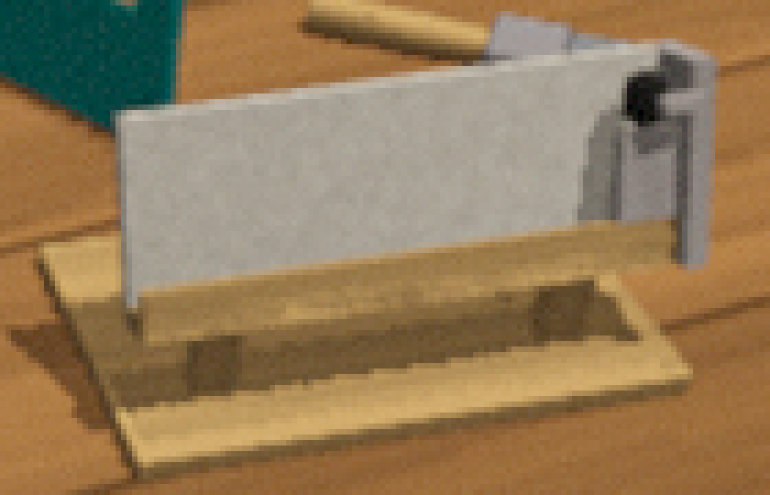

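```bash
cat > h.py <<'E'
import numpy as np,cv2,pickle
from scipy.spatial.transform import Rotation as R
from scipy.optimize import least_squares
def proj(P,f):
    r=R.from_quat(np.roll(f["rotation"],-1)).as_matrix()
    c=(np.atleast_2d(P)-f["eye"])@r; p=c@f["mtx"].T; return p[:,:2]/p[:,2:]
def rz(a): return R.from_euler('z',a)
TILT=np.radians(20)
def rest_rot(yaw): return rz(yaw)*R.from_euler('y',-TILT)
def rest2w(P,v): return rest_rot(v[2]).apply(P)+[v[0],v[1],.062]
def lev2w(P,v): return rz(v[2]).apply(P)+[v[0],v[1],0]
E
cat > fit.py <<'E'
from h import *
F={n:pickle.load(open(f"{n}0.pkl","rb")) for n in("scene","top")}
S=lambda x,y:(312+x/5.5,160+y/5.5); T=lambda x,y:(125+(x-362)/3.4,180+y/3.4)
st=[("scene",S(124,116),'r',(0,-.12,.08)),("scene",S(147,302),'r',(.0195,-.12,.012)),
("scene",S(137,460),'f',(.075,-.125,.012)),("scene",S(690,372),'f',(.075,.125,.012)),("scene",S(40,245),'f',(-.075,-.125,.012)),
("top",T(727,143),'r',(0,-.12,.08)),
("top",T(428,220),'f',(-.075,.125,.012)),("top",T(733,263),'f',(-.075,-.125,.012)),("top",T(758,83),'f',(.075,-.125,.012)),("top",T(455,40),'f',(.075,.125,.012))]
def w(o,v):
    k,p=o[2],np.array(o[3])
    return rest2w(p,v) if k=='r' else lev2w(p+[v[3],0,0],v)
fr=lambda v:np.concatenate([proj(w(o,v),F[o[0]])[0]-o[1] for o in st])
s=least_squares(fr,[.45,.25,0,0],loss='soft_l1');print("rest",s.x,np.degrees(s.x[2]));print(fr(s.x).reshape(-1,2).round(1))
A=lambda x,y:(140+x/4.5,180+y/4.5); B=lambda x,y:(310+x/4,175+y/4)
# mask: origin x,y,yaw, z=12mm
mk=[("scene",A(162,272),(0,-.05,.140)),("scene",A(400,203),(0,.05,.140)),("scene",A(115,345),(0,-.075,.110)),("scene",A(465,238),(0,.075,.110)),
("top",B(97,70),(0,.05,.14)),("top",B(258,57),(0,-.05,.14)),("top",B(52,80),(0,.075,.11)),("top",B(288,62),(0,-.075,.11))]
def fm(v): return np.concatenate([proj(lev2w(np.array(o[2])+[0,0,.012],v),F[o[0]])[0]-o[1] for o in mk])
m=least_squares(fm,[.45,-.2,0],loss='soft_l1');print("mask",m.x,np.degrees(m.x[2]));print(fm(m.x).reshape(-1,2).round(1))
# jar, tape top centres
def ray(f,px,z):
    r=R.from_quat(np.roll(f["rotation"],-1)).as_matrix(); d=r@np.linalg.inv(f["mtx"])@[*px,1]; return f["eye"]+d*(z-f["eye"][2])/d[2]
print("jar",ray(F["top"],(289,152),.09),"tape",ray(F["top"],(279,255),.025))
E
python3 fit.py
```

```text
rest [ 0.55762425  0.21164057 -0.14878988 -0.03874276] -8.525032030948935
[[-0.6  1.3]
 [-0.6 -0.7]
 [ 0.1  0.1]
 [ 0.5 -0.5]
 [-0.9 -0.3]
 [-0.3 -0.3]
 [-0.9  0.2]
 [-0.5  0. ]
 [ 0.1 -0.6]
 [ 0.1 -0.3]]
mask [ 0.58591826 -0.20759047  0.06561412] 3.759412134326195
[[-0.1 -0.1]
 [ 0.  -0.5]
 [-0.4 -0.2]
 [-0.7 -0.2]
 [-0.  -0.4]
 [-0.3 -0.2]
 [-0.1 -0.3]
 [-0.7 -0.2]]
jar [ 0.70094909 -0.04887719  0.09      ] tape [ 0.43131546 -0.01988482  0.025     ]
```

Both images confirm that the front plywood panel in the rack's far slot is the mask. The fits agree to about 1 px.

```bash
cat >> h.py <<'E'
REST=np.array([.5576,.2116,-.1488]); MASK=np.array([.5859,-.2076,.0656])
DOWN=R.from_matrix(np.array([[0,1,0],[1,0,0],[0,0,-1.]]))  # tool x=panel y, y=panel x, z=-panel z
def over_mask(h): # TCP height h above mask's lower edge
    return lev2w(np.array([0,0,.012+h]),MASK), rz(MASK[2])*DOWN
def over_rest(p,extra=None): # TCP in rest coords
    return rest2w(np.array(p),REST), rest_rot(REST[2])*DOWN
def delta(pos,rot):
    from plant import manip
    s=manip.state(); q=R.from_quat(np.roll(s["tool_rot"],-1))
    print("t",s["time"],"pos",s["tool_pos"].round(4),"turn deg",np.degrees((q.inv()*rot).as_rotvec()).round(2),
     "shift now-axes",(1e3*q.inv().apply(pos-s["tool_pos"])).round(1),"in target axes",(1e3*rot.inv().apply(pos-s["tool_pos"])).round(1),
     "F",s["contact_force"].round(1),"w",round(s["gripper_width"]*85.4,1),"gf",s["grasp_force"])
E
python3 -c "
from h import *
delta(*over_mask(.233))"
```

```text
t 0.1 pos [0.1397 0.6086 0.2442] turn deg [-1.00e-01  6.00e-02  7.33e+01] shift now-axes [-6.176e+02 -6.956e+02  3.000e-01] in target axes [-8.437e+02  3.917e+02 -8.000e-01] F [ 0.4 -0.   0.3] w 85.3 gf 0.0
```

Request:
{"api": "servo_tool", "payload": {"moves": [[[0,0,0,0,0,9.2,60],[0,0,0,0,0,9.2,60],[0,0,0,0,0,9.2,60],[0,0,0,0,0,9.2,60],[0,0,0,0,0,9.2,60],[0,0,0,0,0,9.1,60],[0,0,0,0,0,9.1,60],[0,0,0,0,0,9.1,60],[-42,19.5,0,0,0,0,60],[-42,19.5,0,0,0,0,60],[-42,19.5,0,0,0,0,60],[-42,19.5,0,0,0,0,60]]]}}

```text
time: 1.6
tool_pos: [0.2291, 0.4451, 0.2447]
tool_rot: [0.0, 0.683, 0.73, -0.0]
contact_force: [0.0, 0.6, 1.2]
gripper_width: 0.703
grasp_force: 0.0
```

Request:
{"api": "servo_tool", "payload": {"moves": [[[-42,19.5,0,0,0,0,60],[-42,19.5,0,0,0,0,60],[-42,19.5,0,0,0,0,60],[-42,19.5,0,0,0,0,60],[-42,19.5,0,0,0,0,60],[-42,19.5,0,0,0,0,60],[-42,19.5,0,0,0,0,60],[-42,19.5,0,0,0,0,60],[-42,19.5,0,0,0,0,60],[-42,19.5,0,0,0,0,60],[-42,19.5,0,0,0,0,60],[-42,19.5,0,0,0,0,60]]]}}

```text
time: 3.1
tool_pos: [0.4956, -0.0424, 0.2448]
tool_rot: [-0.0, 0.684, 0.73, -0.0]
contact_force: [-0.2, 1.0, -0.3]
gripper_width: 0.709
grasp_force: 0.0
```

```bash
python3 -c "
from h import *
delta(*over_mask(.233))"
```

```text
t 3.1 pos [ 0.4956 -0.0424  0.2448] turn deg [-0.03 -0.02 -0.01] shift now-axes [-170.7   79.3   -0.3] in target axes [-170.8   79.2   -0.2] F [-0.2  1.  -0.3] w 60.5 gf 0.0
```

Request:
{"api": "servo_tool", "payload": {"moves": [[[-42,19.5,0,0,0,0,60],[-42,19.5,0,0,0,0,60],[-42,19.5,0,0,0,0,60],[-42,19.5,0,0,0,0,60],[0,0,20,0,0,0,60],[0,0,20,0,0,0,60],[0,0,20,0,0,0,60],[0,0,0,0,0,0,60]]]}}

```text
time: 4.1
tool_pos: [0.5824, -0.2018, 0.182]
tool_rot: [-0.003, 0.683, 0.73, -0.001]
contact_force: [0.7, 0.4, 0.7]
gripper_width: 0.707
grasp_force: 0.0
```

Run:
```python
from h import *
delta(*over_mask(.120))
from plant import manip
f=manip.grab_frame("scene")["image"]; g=manip.grab_frame("top")["image"]
o=np.zeros((480,780,3),np.uint8);o[:480,:390]=cv2.resize(f[150:310,130:260],None,fx=3,fy=3,interpolation=3)
o[:390,390:780]=cv2.resize(g[150:280,290:420],None,fx=3,fy=3,interpolation=3)
cv2.imwrite("pics/d1.png",o)
```

```text
t 4.1 pos [ 0.5824 -0.2018  0.182 ] turn deg [-0.28 -0.16  0.06] shift now-axes [-6.2  3.4 49.9] in target axes [-6.   3.1 50. ] F [0.7 0.4 0.7] w 60.4 gf 0.0
```

View pics/d1.png

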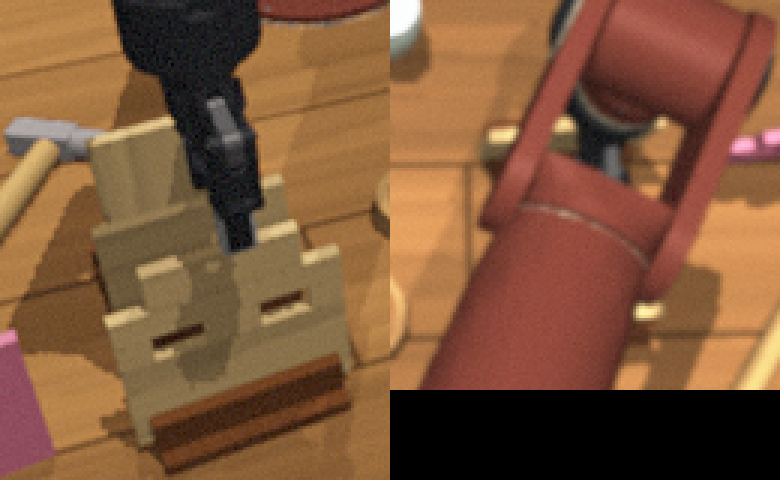

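The front finger, at crop (237,235), hangs on the camera side of the mask's top edge. The alignment looks good, so I descend and grip.

Request:
{"api": "servo_tool", "payload": {"moves": [[[-6,3,5,0,0,0,60],[0,0,15,-0.2,0,0,60],[0,0,15,0,0,0,60],[0,0,15,0,0,0,60],[0,0,0,0,0,0,60],[0,0,0,0,0,0,30],[0,0,0,0,0,0,0],[0,0,0,0,0,0,0],[0,0,0,0,0,0,0],[0,0,0,0,0,0,0],[0,0,0,0,0,0,0]]]}}

```text
time: 5.58
tool_pos: [0.5878, -0.2095, 0.1362]
tool_rot: [0.001, 0.683, 0.73, 0.001]
contact_force: [-2.9, 0.0, 6.2]
gripper_width: 0.108
grasp_force: 59.3
```

```bash
python3 -c "
from h import *
delta(*over_mask(.120))"
```

```text
t 5.575 pos [ 0.5878 -0.2095  0.1362] turn deg [0.21 0.04 0.02] shift now-axes [ 2.  -1.8  4.2] in target axes [ 2.  -1.8  4.2] F [-2.9  0.   6.2] w 9.2 gf 59.3337577348575
```

Request:
{"api": "servo_tool", "payload": {"moves": [[[0,0,-5,0,0,0,0],[0,0,-10,0,0,0,0],[0,0,-15,0,0,0,0],[0,0,-20,0,0,0,0],[0,0,-25,0,0,0,0],[0,0,-25,0,0,0,0],[0,0,-25,0,0,0,0],[0,0,-25,0,0,0,0],[0,0,-10,0,0,0,0],[0,0,0,0,0,0,0]]]}}

```text
time: 6.82
tool_pos: [0.5875, -0.2095, 0.2967]
tool_rot: [0.002, 0.684, 0.73, 0.002]
contact_force: [-0.5, 0.7, -1.8]
gripper_width: 0.107
grasp_force: 58.5
```

Run:
```python
from h import *
# above stand: panel origin at rest x=7,y=-25, z high -> tcp (7,-27,124+70)
delta(*over_rest([.007,-.027,.124+.07]))
delta(*over_rest([.080,-.027,.124+.10]))
from plant import manip
f=manip.grab_frame("scene")["image"]
cv2.imwrite("pics/d2.png",cv2.resize(f[80:310,130:330],None,fx=2.5,fy=2.5,interpolation=3))
```

```text
t 6.825 pos [ 0.5875 -0.2095  0.2967] turn deg [-19.6   -2.11  12.17] shift now-axes [408.5 -66.6  49.2] in target axes [ 385.  -159.7   -4.9] F [-0.5  0.7 -1.8] w 9.1 gf 58.478571447049035
t 6.825 pos [ 0.5875 -0.2095  0.2967] turn deg [-19.6   -2.11  12.17] shift now-axes [396.   -9.3  -3.6] in target axes [385.  -86.7 -34.9] F [-0.5  0.7 -1.8] w 9.1 gf 58.478571447049035
```

View pics/d2.png

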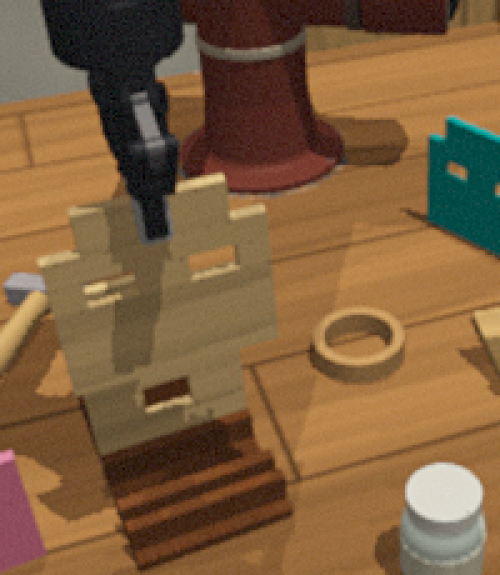

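The mask hangs in the grip, at crop (160,300), and the other two templates have not moved. I carry it toward the stand.

Request:
{"api": "servo_tool", "payload": {"moves": [[[25,0,0,0,0,0,0],[42,-1,0,0,0,0,0],[42,-1,0,0,0,0,0],[42,-1,0,0,0,0,0],[42,-1,0,0,0,0,0],[42,-1,0,0,0,0,0],[42,-1,0,0,0,0,0],[42,-1,0,0,0,0,0],[42,-1,-2,0,0,0,0],[25,-1,-2,0,0,0,0],[10,0,0,0,0,0,0],[0,0,0,0,0,0,0]]]}}

```text
time: 8.38
tool_pos: [0.5515, 0.1857, 0.2984]
tool_rot: [0.001, 0.683, 0.73, 0.001]
contact_force: [0.1, -0.3, -1.3]
gripper_width: 0.106
grasp_force: 58.4
```

Request:
{"api": "servo_tool", "payload": {"moves": [[[0,0,0,-5,-0.5,3,0],[0,0,0,-5,-0.5,3,0],[0,0,0,-5,-0.5,3,0],[0,0,0,-4.6,-0.5,3.1,0],[0,0,0,0,0,0,0],[0,0,0,0,0,0,0]]]}}

```text
time: 9.12
tool_pos: [0.5523, 0.1846, 0.2992]
tool_rot: [0.129, 0.746, 0.643, 0.113]
contact_force: [0.4, -0.8, -1.1]
gripper_width: 0.11
grasp_force: 58.8
```

Run:
```python
from h import *
delta(*over_rest([.007,-.027,.124+.04]))
```

```text
t 9.125 pos [0.5523 0.1846 0.2992] turn deg [-0.21 -0.17  0.01] shift now-axes [  0.3 -72.8  59.6] in target axes [  0.5 -73.   59.3] F [ 0.4 -0.8 -1.1] w 9.4 gf 58.802472370443866
```

Request:
{"api": "servo_tool", "payload": {"moves": [[[0,-16,14,-0.2,-0.2,0,0],[0,-20,20,0,0,0,0],[0,-20,20,0,0,0,0],[0,-10,15,0,0,0,0],[0,0,5,0,0,0,0],[0,0,0,0,0,0,0],[0,0,0,0,0,0,0]]]}}

```text
time: 10.0
tool_pos: [0.5169, 0.1908, 0.2087]
tool_rot: [0.132, 0.746, 0.643, 0.115]
contact_force: [0.4, -0.1, -1.5]
gripper_width: 0.107
grasp_force: 58.8
```

Run:
```python
from h import *
delta(*over_rest([.005,-.027,.124]))
from plant import manip
F=manip.grab_frame("scene");f=F["image"]; G=manip.grab_frame("top")["image"]
c=cv2.resize(f[120:250,310:450],None,fx=4,fy=4,interpolation=3)
d=cv2.resize(G[170:280,120:250],(234,198),interpolation=3)
o=np.zeros((520,795,3),np.uint8);o[:,:560]=c;o[:198,560:794]=d
cv2.imwrite("pics/d3.png",o)
s=manip.state();q=R.from_quat(np.roll(s["tool_rot"],-1))
for p in([77,0,124],[-73,0,124],[77,0,14],[-73,0,14]): print(p,((proj(s["tool_pos"]+q.apply(np.array(p)/1e3),F)[0]-[310,120])*4).round(0))
```

```text
t 10.0 pos [0.5169 0.1908 0.2087] turn deg [ 0.17 -0.04 -0.01] shift now-axes [ -0.4 -10.4  26.5] in target axes [ -0.4 -10.3  26.6] F [ 0.4 -0.1 -1.5] w 9.1 gf 58.80139870365383
[77, 0, 124] [396. 307.]
[-73, 0, 124] [144. 345.]
[77, 0, 14] [398. 115.]
[-73, 0, 14] [136. 149.]
```

View pics/d3.png

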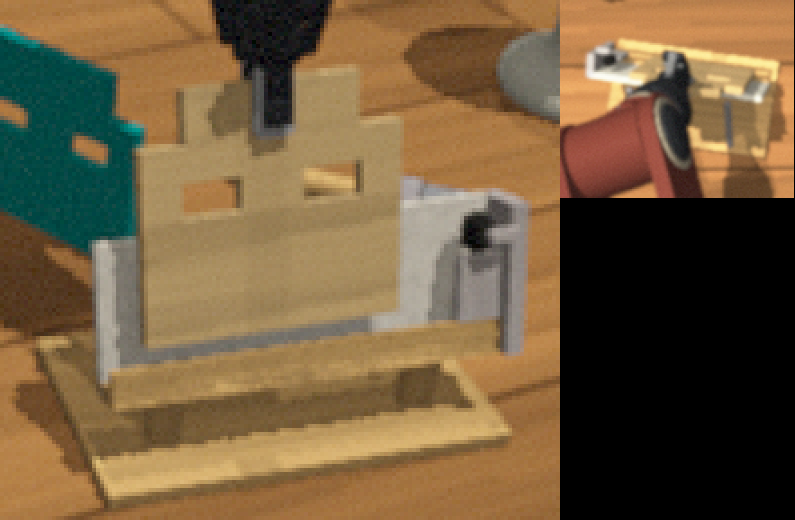

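The mask is in front of the board and above the lip. Its lower corners are at crop (147,347) and (398,312), as predicted. Next I ease it toward the board.

Request:
{"api": "servo_tool", "payload": {"moves": [[[0,-4,0,0,0,0,0],[0,-3,0,0,0,0,0],[0,-1,0,0,0,0,0],[0,0,0,0,0,0,0],[0,0,0,0,0,0,0]]]}}

```text
time: 10.72
tool_pos: [0.5085, 0.1918, 0.2045]
tool_rot: [0.132, 0.746, 0.643, 0.114]
contact_force: [-0.1, 0.1, -0.9]
gripper_width: 0.109
grasp_force: 58.8
```

Request:
{"api": "servo_tool", "payload": {"moves": [[[0,-1,0,0,0,0,0],[0,0,0,0,0,0,0]]]}}

```text
time: 10.98
tool_pos: [0.5075, 0.192, 0.204]
tool_rot: [0.132, 0.746, 0.643, 0.114]
contact_force: [0.4, 1.3, -2.5]
gripper_width: 0.106
grasp_force: 58.8
```

Request:
{"api": "servo_tool", "payload": {"moves": [[[0,-1,0,0,0,0,0],[0,0,0,0,0,0,0]]]}}

```text
time: 11.22
tool_pos: [0.5065, 0.1921, 0.2037]
tool_rot: [0.132, 0.746, 0.643, 0.114]
contact_force: [0.6, 0.5, -2.1]
gripper_width: 0.108
grasp_force: 58.8
```

Request:
{"api": "servo_tool", "payload": {"moves": [[[0,-1,0,0,0,0,0],[0,0,0,0,0,0,0]]]}}

```text
time: 11.48
tool_pos: [0.5058, 0.1922, 0.2035]
tool_rot: [0.132, 0.746, 0.643, 0.114]
contact_force: [0.5, 0.5, -1.8]
gripper_width: 0.106
grasp_force: 58.8
```

Request:
{"api": "servo_tool", "payload": {"moves": [[[0,-1,0,0,0,0,0],[0,0,0,0,0,0,0]]]}}

```text
time: 11.72
tool_pos: [0.5052, 0.1924, 0.2035]
tool_rot: [0.132, 0.746, 0.643, 0.114]
contact_force: [2.2, -1.3, -3.2]
gripper_width: 0.109
grasp_force: 58.7
```

Request:
{"api": "servo_tool", "payload": {"moves": [[[0,-1,0,0,0,0,0],[0,0,0,0,0,0,0]]]}}

```text
time: 11.98
tool_pos: [0.5047, 0.1924, 0.2035]
tool_rot: [0.133, 0.746, 0.642, 0.115]
contact_force: [4.9, -0.2, -2.5]
gripper_width: 0.108
grasp_force: 58.7
```

Run:
```python
from h import *
delta(*over_rest([.005,-.027,.124]))
```

```text
t 11.975 pos [0.5047 0.1924 0.2035] turn deg [ 0.22 -0.02 -0.01] shift now-axes [-0.2  3.  25.9] in target axes [-0.2  3.1 25.9] F [ 4.9 -0.2 -2.5] w 9.2 gf 58.66394877433777
```

Contact with the board is felt at about 5 N. I back off slightly and lower.

Request:
{"api": "servo_tool", "payload": {"moves": [[[0,1,0,0,0,0,0],[0,0,4,0,0,0,0],[0,0,5,0,0,0,0],[0,0,5,0,0,0,0],[0,0,5,0,0,0,0],[0,0,0,0,0,0,0],[0,0,0,0,0,0,0]]]}}

```text
time: 12.85
tool_pos: [0.5115, 0.1916, 0.185]
tool_rot: [0.132, 0.746, 0.643, 0.114]
contact_force: [6.7, 0.1, -1.9]
gripper_width: 0.104
grasp_force: 58.7
```

Request:
{"api": "servo_tool", "payload": {"moves": [[[0,0,2,0,0,0,0],[0,0,1,0,0,0,0],[0,0,0,0,0,0,0]]]}}

```text
time: 13.22
tool_pos: [0.5125, 0.1913, 0.1826]
tool_rot: [0.132, 0.746, 0.643, 0.114]
contact_force: [4.1, 0.0, 1.5]
gripper_width: 0.106
grasp_force: 59.3
```

Request:
{"api": "servo_tool", "payload": {"moves": [[[0,0,2,0,0,0,0],[0,0,0,0,0,0,0]]]}}

```text
time: 13.48
tool_pos: [0.5132, 0.1913, 0.1808]
tool_rot: [0.132, 0.746, 0.643, 0.114]
contact_force: [4.1, 0.4, 3.1]
gripper_width: 0.112
grasp_force: 59.3
```

Run:
```python
from h import *
delta(*over_rest([.005,-.027,.124]))
```

```text
t 13.475 pos [0.5132 0.1913 0.1808] turn deg [ 0.1  -0.03  0.02] shift now-axes [-0.4  2.8  1.6] in target axes [-0.4  2.8  1.6] F [4.1 0.4 3.1] w 9.5 gf 59.30249333381653
```

Request:
{"api": "servo_tool", "payload": {"moves": [[[0,0,1,0,0,0,0],[0,0,0,0,0,0,0]]]}}

```text
time: 13.72
tool_pos: [0.5134, 0.1917, 0.1806]
tool_rot: [0.132, 0.746, 0.643, 0.114]
contact_force: [1.3, 2.0, 5.8]
gripper_width: 0.107
grasp_force: 60.0
```

Request:
{"api": "servo_tool", "payload": {"moves": [[[0,0,1,0,0,0,0],[0,0,0,0,0,0,0]]]}}

```text
time: 13.98
tool_pos: [0.5137, 0.1918, 0.1806]
tool_rot: [0.132, 0.746, 0.643, 0.114]
contact_force: [-3.6, 1.0, 10.6]
gripper_width: 0.107
grasp_force: 60.9
```

Request:
{"api": "servo_tool", "payload": {"moves": [[[0,0,1,0,0,0,0],[0,0,0,0,0,0,0]]]}}

```text
time: 14.22
tool_pos: [0.514, 0.1918, 0.1807]
tool_rot: [0.132, 0.746, 0.643, 0.114]
contact_force: [-7.3, 1.3, 17.0]
gripper_width: 0.106
grasp_force: 61.8
```

Run:
```python
from h import *
delta(*over_rest([.005,-.027,.124]))
```

```text
t 14.225 pos [0.514  0.1918 0.1807] turn deg [ 0.08 -0.06  0.01] shift now-axes [-0.9  2.1  1.3] in target axes [-0.9  2.1  1.3] F [-7.3  1.3 17. ] w 9.0 gf 61.833975840127096
```

The panel is on the groove floor and against the board. I release the vertical pressure, pause, then slide.

Request:
{"api": "servo_tool", "payload": {"moves": [[[0,0,-2.5,0,0,0,0],[0,0,0,0,0,0,0],[0,0,0,0,0,0,0],[4,0,0,0,0,0,0],[6,0,0,0,0,0,0],[6,0,0,0,0,0,0],[6,0,0,0,0,0,0],[6,0,0,0,0,0,0],[4,0,0,0,0,0,0],[0,0,0,0,0,0,0]]]}}

```text
time: 15.48
tool_pos: [0.5178, 0.2212, 0.1808]
tool_rot: [0.133, 0.746, 0.643, 0.112]
contact_force: [-1.2, -6.1, 10.1]
gripper_width: 0.099
grasp_force: 60.7
```

Run:
```python
from h import *
delta(*over_rest([.005,.038,.124]))
```

```text
t 15.475 pos [0.5178 0.2212 0.1808] turn deg [0.04 0.27 0.09] shift now-axes [34.4  2.8  1.4] in target axes [34.4  2.8  1.6] F [-1.2 -6.1 10.1] w 8.4 gf 60.719701051712036
```

Request:
{"api": "servo_tool", "payload": {"moves": [[[0,0,-1,0,0.2,0,0],[3,0,0,0,0,0,0],[3,0,0,0,0,0,0],[3,0,0,0,0,0,0],[0,0,0,0,0,0,0]]]}}

```text
time: 16.1
tool_pos: [0.5189, 0.2302, 0.1805]
tool_rot: [0.132, 0.746, 0.643, 0.113]
contact_force: [4.8, -4.3, 2.4]
gripper_width: 0.103
grasp_force: 59.4
```

Request:
{"api": "servo_tool", "payload": {"moves": [[[2,0,0,0,0,0,0],[2,0,0,0,0,0,0],[0,0,0,0,0,0,0]]]}}

```text
time: 16.48
tool_pos: [0.5195, 0.234, 0.1805]
tool_rot: [0.132, 0.746, 0.643, 0.113]
contact_force: [3.6, -4.5, 3.4]
gripper_width: 0.105
grasp_force: 59.6
```

Request:
{"api": "servo_tool", "payload": {"moves": [[[2,0,0,0,0,0,0],[2,0,0,0,0,0,0],[0,0,0,0,0,0,0]]]}}

```text
time: 16.85
tool_pos: [0.5199, 0.2368, 0.1809]
tool_rot: [0.133, 0.746, 0.643, 0.112]
contact_force: [0.1, -9.4, 6.5]
gripper_width: 0.104
grasp_force: 60.3
```

Run:
```python
from h import *
delta(*over_rest([.005,.038,.124]))
```

```text
t 16.85 pos [0.5199 0.2368 0.1809] turn deg [0.03 0.25 0.1 ] shift now-axes [18.7  2.9  1.7] in target axes [18.7  2.9  1.7] F [ 0.1 -9.4  6.5] w 8.9 gf 60.2806798776146
```

Request:
{"api": "servo_tool", "payload": {"moves": [[[2,0,0,0,0,0,0],[1,0,0,0,0,0,0],[0,0,0,0,0,0,0]]]}}

```text
time: 17.23
tool_pos: [0.5202, 0.2388, 0.1811]
tool_rot: [0.134, 0.746, 0.643, 0.111]
contact_force: [-0.9, -12.9, 9.7]
gripper_width: 0.106
grasp_force: 60.7
```

Request:
{"api": "servo_tool", "payload": {"moves": [[[2,0,0,0,0,0,0],[0,0,0,0,0,0,0]]]}}

```text
time: 17.48
tool_pos: [0.5206, 0.2413, 0.1809]
tool_rot: [0.134, 0.746, 0.643, 0.111]
contact_force: [0.6, -10.9, 7.7]
gripper_width: 0.104
grasp_force: 60.3
```

Request:
{"api": "servo_tool", "payload": {"moves": [[[2,0,0,0,0,0,0],[0,0,0,0,0,0,0]]]}}

```text
time: 17.73
tool_pos: [0.521, 0.2437, 0.1808]
tool_rot: [0.133, 0.746, 0.643, 0.112]
contact_force: [2.3, -9.2, 6.9]
gripper_width: 0.104
grasp_force: 60.1
```

Run:
```python
from h import *
delta(*over_rest([.005,.038,.124]))
```

```text
t 17.725 pos [0.521  0.2437 0.1808] turn deg [0.05 0.23 0.09] shift now-axes [11.7  2.8  1.6] in target axes [11.7  2.8  1.7] F [ 2.3 -9.2  6.9] w 8.9 gf 60.07600537966937
```

Past the roller's peak, with 11.7 mm to go by estimate. I continue in gentle steps.

Request:
{"api": "servo_tool", "payload": {"moves": [[[2,0,0,0,0,0,0],[2,0,0,0,0,0,0],[2,0,0,0,0,0,0],[0,0,0,0,0,0,0]]]}}

```text
time: 18.23
tool_pos: [0.5219, 0.2498, 0.1808]
tool_rot: [0.133, 0.746, 0.643, 0.112]
contact_force: [2.5, -7.8, 5.6]
gripper_width: 0.11
grasp_force: 60.0
```

Request:
{"api": "servo_tool", "payload": {"moves": [[[2,0,0,0,0,0,0],[0,0,0,0,0,0,0]]]}}

```text
time: 18.48
tool_pos: [0.5222, 0.2517, 0.1808]
tool_rot: [0.133, 0.746, 0.643, 0.112]
contact_force: [2.9, -8.0, 6.5]
gripper_width: 0.109
grasp_force: 60.1
```

Request:
{"api": "servo_tool", "payload": {"moves": [[[2,0,0,0,0,0,0],[0,0,0,0,0,0,0]]]}}

```text
time: 18.73
tool_pos: [0.5225, 0.2537, 0.1808]
tool_rot: [0.133, 0.746, 0.643, 0.112]
contact_force: [2.9, -8.2, 6.1]
gripper_width: 0.109
grasp_force: 60.1
```

Request:
{"api": "servo_tool", "payload": {"moves": [[[2,0,0,0,0,0,0],[0,0,0,0,0,0,0]]]}}

```text
time: 18.98
tool_pos: [0.5228, 0.2556, 0.1808]
tool_rot: [0.133, 0.746, 0.643, 0.112]
contact_force: [1.6, -8.4, 5.3]
gripper_width: 0.109
grasp_force: 60.1
```

Run:
```python
from h import *
delta(*over_rest([.005,.038,.124]))
```

```text
t 18.975 pos [0.5228 0.2556 0.1808] turn deg [0.05 0.22 0.09] shift now-axes [-0.4  2.8  1.6] in target axes [-0.4  2.8  1.6] F [ 1.6 -8.4  5.3] w 9.3 gf 60.08546766039217
```

Request:
{"api": "servo_tool", "payload": {"moves": [[[1.5,0,0,0,0,0,0],[0,0,0,0,0,0,0]]]}}

```text
time: 19.23
tool_pos: [0.523, 0.257, 0.1808]
tool_rot: [0.133, 0.746, 0.643, 0.112]
contact_force: [2.6, -8.7, 5.8]
gripper_width: 0.108
grasp_force: 60.2
```

Request:
{"api": "servo_tool", "payload": {"moves": [[[1.5,0,0,0,0,0,0],[0,0,0,0,0,0,0]]]}}

```text
time: 19.48
tool_pos: [0.523, 0.2571, 0.1809]
tool_rot: [0.134, 0.746, 0.643, 0.11]
contact_force: [-0.5, -14.6, 9.5]
gripper_width: 0.103
grasp_force: 60.6
```

Request:
{"api": "servo_tool", "payload": {"moves": [[[1.5,0,0,0,0,0,0],[0,0,0,0,0,0,0]]]}}

```text
time: 19.73
tool_pos: [0.5231, 0.2573, 0.181]
tool_rot: [0.135, 0.746, 0.643, 0.109]
contact_force: [-3.1, -20.7, 11.3]
gripper_width: 0.106
grasp_force: 61.0
```

Run:
```python
from h import *
delta(*over_rest([.005,.038,.124]))
```

```text
t 19.725 pos [0.5231 0.2573 0.181 ] turn deg [-0.03  0.64  0.13] shift now-axes [-2.1  2.7  1.9] in target axes [-2.1  2.7  1.9] F [ -3.1 -20.7  11.3] w 9.1 gf 60.98670098581351
```

The panel has stopped at the end stop: force rose to 21 N with no advance. I relax, seat it downward and release.

Request:
{"api": "servo_tool", "payload": {"moves": [[[-1.5,0,1,0,0.2,0,0],[0,0,0,0,0,0,0]]]}}

```text
time: 19.98
tool_pos: [0.5233, 0.2569, 0.1807]
tool_rot: [0.133, 0.746, 0.643, 0.112]
contact_force: [-4.3, -16.2, 13.4]
gripper_width: 0.109
grasp_force: 61.3
```

Run:
```python
from h import *
delta(*over_rest([.005,.038,.124]))
```

```text
t 19.975 pos [0.5233 0.2569 0.1807] turn deg [-0.01  0.26  0.09] shift now-axes [-1.7  2.6  1.5] in target axes [-1.7  2.6  1.5] F [ -4.3 -16.2  13.4] w 9.3 gf 61.27860036704078
```

Request:
{"api": "servo_tool", "payload": {"moves": [[[-0.5,0,-0.5,0,0,0,0],[0,0,0,0,0,0,20],[0,0,0,0,0,0,35],[0,0,0,0,0,0,40],[0,0,0,0,0,0,40],[0,0,-5,0,0,0,40],[0,0,-15,0,0,0,40],[0,0,-20,0,0,0,40],[0,0,-20,0,0,0,40],[0,0,-20,0,0,0,40],[0,0,-10,0,0,0,40],[0,0,0,0,0,0,40]]]}}

```text
time: 21.48
tool_pos: [0.4928, 0.2651, 0.2665]
tool_rot: [0.13, 0.745, 0.643, 0.117]
contact_force: [-0.3, -0.3, -0.6]
gripper_width: 0.468
grasp_force: 0.0
```

Run:
```python
from h import *
from plant import manip
delta(*over_rest([.005,.038,.124]))
F=manip.grab_frame("scene");f=F["image"]
c=cv2.resize(f[120:250,320:460],None,fx=5,fy=4.6,interpolation=3)
cv2.imwrite("pics/e1.png",cv2.resize(f[125:245,320:460],None,fx=5,fy=5,interpolation=3))
for p in([0,.04-.075,.11],[0,.04+.075,.11],[0,.04-.05,.14],[0,.04+.05,.14],[0,.04-.075,.012]): 
    print(p,((proj(rest2w(np.array(p)+[.005+.005,0,0],REST),F)[0]-[320,125])*5).round(0))
```

```text
t 21.475 pos [0.4928 0.2651 0.2665] turn deg [ 0.16 -0.47  0.02] shift now-axes [-6.1  2.5 92.8] in target axes [-5.3  2.7 92.8] F [-0.3 -0.3 -0.6] w 40.0 gf 0.0
[0, -0.034999999999999996, 0.11] [260. 200.]
[0, 0.11499999999999999, 0.11] [575. 158.]
[0, -0.010000000000000002, 0.14] [313. 126.]
[0, 0.09, 0.14] [525.  98.]
[0, -0.034999999999999996, 0.012] [263. 412.]
```

View pics/e1.png

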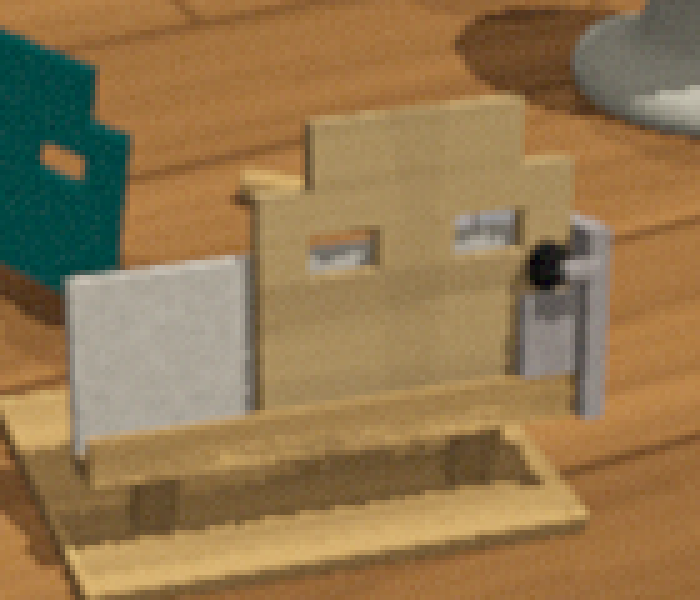

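The mask sits flat behind the keeper. Its shoulder corners are at crop (262,198) and (574,158), within 1 mm of the predicted home pose, and the gripper is clear.

```bash
python3 -c "
from plant import manip
print(manip.job_done())"
```

```text
the job is handed in; nothing more can be done
None
```

I handed the job in at about 21.5 s with the mask template in the groove, pushed past the roller to the end stop and released. The last picture shows it within about 1 mm of the home pose, but the hand-in gave no verdict.

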